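Shake the nuts over the wash tray and pass it under the height gauge

ROBOT

A 6-joint arm with a two-finger parallel gripper is mounted at the origin on the work surface. World frame = base frame: x ahead of the robot, y to its left, z up, the work surface at z = 0. Lengths are in m, angles in rad, forces in N, time in s.
With the tool pointing down it reaches from about 0.425 to 1.125 m from the base axis. Payload 14.9 kg.
Tool frame: the origin (TCP) lies on the centre line of the jaws, within the pads' length; the fingertips stand 19 mm ahead of it and the grasp point (between the pads) is the TCP; z points along the fingers, y is the line along which they close (so a half turn about z gives the same grasp; the last joint's range is limited). The gripper opens to 91 mm and grips with 3 to 60 N. Pads are 32 mm wide; open, the fingers measure 118 mm over their backs; the gripper's body (76 mm by 178 mm) begins 60 mm behind the grasp point.
Start: joints at [1.311, 0.379, 1.734, -0, 1.028, -0.033], TCP at [0.157, 0.682, 0.233] pointing down, gripper open.
Joint ranges: [-2.77, 2.77], [-0.74, 2.19], [0, 2.66], [-1.06, 4.2], [0.31, 2.87], [-3.08, 3.08]. Speed limits (rad/s): [1.89, 1.89, 2.39, 3.14, 3.14, 3.14].

INTERFACE

Orientations are given as a 3x3 rotation matrix whose columns are the frame's x, y, z axes.
In Python, from plant import env gives the robot as it stands. The module is installed in compiled form; this text tells all that it offers.
- The arm moves only by the tool drive_tool, never from a script. Its argument "rows" is text: rows parted by semicolons, each of 7 numbers parted by spaces: the shift along the tool's x, y, z normalised to -1 to 1, where 1 is 0.75 m, then the turn, a rotation vector about the tool's x, y, z normalised to -1 to 1, where 1 is 90 degrees, then the opening, from 0 (shut) to 1 (fully open). A call has 1 to 10 rows; each row shifts and turns the commanded pose from where the row before left it, along the tool's axes as they then stand; what a row does not reach is not made up. A row lasts 1/8 s, in which the tool goes at most 62.5 mm and 10.7 degrees, less where a joint would pass 70% of its speed; a pose out of reach is approached as far as the arm can. A call with a number of a shift or a turn outside -1 to 1 is refused whole. A call with a gripper value outside its range is refused whole. The fingers move at their own pace and stop on an object; "grip_force" is the grip in N (left out, the last holds). Time passes only in rows, so rows that do not move let the fingers close. It gives the time, the measured TCP pose, the force, the opening and the grip force at its end, in the units of the state.
- env.observe(): the state, without advancing time (a new reading comes with each control period).
- env.capture(name): name is "scene" or "top" or "wrist"; returns the picture (420x560x3 uint8, blue, green, red); there is no depth.
- env.get_calibration(name): a dict with "intrinsics" (3x3 intrinsics, pixels), "rvec" (rotation vector, rad) and "tvec" (3), from world to camera coordinates, as OpenCV has them. Camera axes: x right, y down, z forward; pixel columns grow to the right and rows downward; lengths in m; the calibration is good to about 2 mm. A picture is of the moment at which its call begins: read the wrist's pose just before it. get_calibration takes no time and is no camera call; for the wrist camera it gives the pose at the moment of the call.
- env.hand_in(): hands the job in; it is judged then, once.
Trained networks look in the newest picture that a camera, given by its name, has taken for a name from the list of things; names that differ only in an ending like _2 or _b are one class to them, and where a whole thing is asked for, a point or a joint stands for the part that bears it (a point fixed in the world has none). Each returns a list of dicts, best first, with "score" (0 to 1); they miss things now and then, are a little off and sometimes report something else, mostly with a low value. They report only what shows in the picture. A call takes as long as a camera call. They do not tell look-alikes from the thing itself.
- env.spot_in(camera, name): "xy" ([column, row] in pixels, amid what is visible of it).
The state is a dict: "time": time; "joint_pos": joint angles; "qd": joint speeds; "tau": joint torques, N m; "tcp_pos": TCP position; "orientation": TCP orientation; "force": force on the tool from outside, world axes, zero at the start; "ft_torque": the same for the moment, N m; "width": finger opening in m; "grasp_force": force on a finger pad.
Only numpy, scipy, OpenCV 4.12 (cv2) and the standard library are available. Lean on these libraries where they do the work, as an engineer would, in place of code of your own. Each camera call takes 0.05 s, during which the arm holds its last target. There are 200 camera calls.

TASK

Pick up the red shaker by its black handle and shake its eight nuts out over the three-compartment tray, so that all eight lie in the tray and every compartment has at least two. Then stand the shaker upright on the bench again and let it go. Last, push the tray under the yellow bar until its front edge rests against the green stop beyond, with the nuts still in it in a single layer and at least two in every compartment, leaving the cast flange and the green can where they are.

Things in the scene. Friction and masses are not known exactly. Their poses are not given: they have to be found in the camera images.
- shaker_grip (a point): Centre of the black fin handle on the red shaker, 70 mm above its underside; fin 16 mm thick along y, 60 mm long along x, from the roof (36 mm up) to 90 mm. Shaker: flat roofed tin, 52 mm wide, 36 mm tall, x from -50 to +62 mm of this point, 0.25 kg; the eight nuts lie loose in it. x points from mouth to closed end, z up.
- shaker_mouth (a point): Middle of the sill of the shaker's only opening, its open -x end: 50 mm ahead of and 67 mm below the handle's centre, level with the 3 mm floor inside. Opening 46 mm wide, 30 mm high. With this end dipped some 10 to 25 degrees the nuts creep forward when briskly shaken and drop out a few at a time; dipped past about 27 to 36 degrees (it varies) all slide out.
- tray: Aluminium tray with blue floors, loose, about 0.6 kg. Three compartments side by side along y (centres y = -82, 0, +82 mm, each 94 mm in x by 79 mm in y), floor 3 mm thick, walls and dividers 20 mm high. Origin under the middle compartment's centre; they span x -50 to +50, y -125 to +125 mm. Behind (-x) a flat apron ends in a red push plate. Starts with its origin about 90 mm before the bar.
- tray_push (a point): Middle of the rear (-x) face of the tray's red upright push plate, 100 mm behind the tray's origin and 15 mm above the bench. Plate 150 mm wide in y, 4 mm thick, top 28 mm above the bench. Axes as the tray's.
- gauge: Fixed height gauge: yellow bar along y, 16 mm thick in x, 24 mm clear under it, top at 40 mm, on two green posts (inner faces at y = -158 and +158 mm, 46 mm tall). Origin on the bench below the bar's middle; x is the push direction, away from the robot.
- gauge_stop (a point): Middle of the near face of the green stop strip (300 mm long in y, 20 mm high), 120 mm beyond the bar's middle, at bench level. With the tray's front edge against it the tray's origin is 50 mm before it and all compartments are past the bar. Axes as the gauge's.
- nut0_center (a point): Centre of a steel hex nut, 17 mm across the flats, 12 mm thick (its z is the nut's axis); starts inside the shaker.
- nut1_center (a point): Centre of another such nut.
- nut2_center (a point): Centre of another such nut.
- nut3_center (a point): Centre of another such nut.
- nut4_center (a point): Centre of another such nut.
- nut5_center (a point): Centre of another such nut.
- nut6_center (a point): Centre of another such nut.
- nut7_center (a point): Centre of another such nut.
- flange: round cast flange, 100 mm across and 40 mm tall with a boss in its middle; a bystander, origin under its centre
- oilcan: green can 60 mm across and 130 mm tall, a bystander; origin under its centre
Mind the look-alikes: they are no part of the job. Of the things that look like the part that bears shaker_grip, take the one that is nearest to the robot's base at the start.

How it is judged:
On the way, in this order (a step that is already met when the one before it is completed fails the run):
1. the shaker is held tilted over the tray, which has not been pushed yet (angle between shaker_grip's own z axis and vertical above 0.1 rad and horizontal distance between shaker_grip and tray below 0.22 m and height (world z) of shaker_grip above 0.09 m and x of tray in the frame of gauge below -0.05 m), for 0.1 s.
2. all eight nuts are in the tray, at least two in every compartment, and the shaker stands upright on the bench, released, before the tray goes under the bar (x of nut0_center in the frame of tray between -0.047 and 0.047 m and y of nut0_center in the frame of tray between -0.122 and 0.122 m and z of nut0_center in the frame of tray between 0 and 0.04 m and x of nut1_center in the frame of tray between -0.047 and 0.047 m and y of nut1_center in the frame of tray between -0.122 and 0.122 m and z of nut1_center in the frame of tray between 0 and 0.04 m and x of nut2_center in the frame of tray between -0.047 and 0.047 m and y of nut2_center in the frame of tray between -0.122 and 0.122 m and z of nut2_center in the frame of tray between 0 and 0.04 m and x of nut3_center in the frame of tray between -0.047 and 0.047 m and y of nut3_center in the frame of tray between -0.122 and 0.122 m and z of nut3_center in the frame of tray between 0 and 0.04 m and x of nut4_center in the frame of tray between -0.047 and 0.047 m and y of nut4_center in the frame of tray between -0.122 and 0.122 m and z of nut4_center in the frame of tray between 0 and 0.04 m and x of nut5_center in the frame of tray between -0.047 and 0.047 m and y of nut5_center in the frame of tray between -0.122 and 0.122 m and z of nut5_center in the frame of tray between 0 and 0.04 m and x of nut6_center in the frame of tray between -0.047 and 0.047 m and y of nut6_center in the frame of tray between -0.122 and 0.122 m and z of nut6_center in the frame of tray between 0 and 0.04 m and x of nut7_center in the frame of tray between -0.047 and 0.047 m and y of nut7_center in the frame of tray between -0.122 and 0.122 m and z of nut7_center in the frame of tray between 0 and 0.04 m and ((y of any of nut0_center, nut2_center, nut4_center, nut6_center in the frame of tray above 0.041 m and y of any of nut1_center, nut3_center, nut5_center, nut7_center in the frame of tray above 0.041 m) or (y of any of nut0_center, nut1_center, nut4_center, nut5_center in the frame of tray above 0.041 m and y of any of nut2_center, nut3_center, nut6_center, nut7_center in the frame of tray above 0.041 m) or (y of any of nut0_center, nut1_center, nut2_center, nut3_center in the frame of tray above 0.041 m and y of any of nut4_center, nut5_center, nut6_center, nut7_center in the frame of tray above 0.041 m)) and ((y of any of nut0_center, nut2_center, nut4_center, nut6_center in the frame of tray below -0.041 m and y of any of nut1_center, nut3_center, nut5_center, nut7_center in the frame of tray below -0.041 m) or (y of any of nut0_center, nut1_center, nut4_center, nut5_center in the frame of tray below -0.041 m and y of any of nut2_center, nut3_center, nut6_center, nut7_center in the frame of tray below -0.041 m) or (y of any of nut0_center, nut1_center, nut2_center, nut3_center in the frame of tray below -0.041 m and y of any of nut4_center, nut5_center, nut6_center, nut7_center in the frame of tray below -0.041 m)) and (((y of nut0_center in the frame of tray between -0.041 and 0.041 m or y of nut2_center in the frame of tray between -0.041 and 0.041 m or y of nut4_center in the frame of tray between -0.041 and 0.041 m or y of nut6_center in the frame of tray between -0.041 and 0.041 m) and (y of nut1_center in the frame of tray between -0.041 and 0.041 m or y of nut3_center in the frame of tray between -0.041 and 0.041 m or y of nut5_center in the frame of tray between -0.041 and 0.041 m or y of nut7_center in the frame of tray between -0.041 and 0.041 m)) or ((y of nut0_center in the frame of tray between -0.041 and 0.041 m or y of nut1_center in the frame of tray between -0.041 and 0.041 m or y of nut4_center in the frame of tray between -0.041 and 0.041 m or y of nut5_center in the frame of tray between -0.041 and 0.041 m) and (y of nut2_center in the frame of tray between -0.041 and 0.041 m or y of nut3_center in the frame of tray between -0.041 and 0.041 m or y of nut6_center in the frame of tray between -0.041 and 0.041 m or y of nut7_center in the frame of tray between -0.041 and 0.041 m)) or ((y of nut0_center in the frame of tray between -0.041 and 0.041 m or y of nut1_center in the frame of tray between -0.041 and 0.041 m or y of nut2_center in the frame of tray between -0.041 and 0.041 m or y of nut3_center in the frame of tray between -0.041 and 0.041 m) and (y of nut4_center in the frame of tray between -0.041 and 0.041 m or y of nut5_center in the frame of tray between -0.041 and 0.041 m or y of nut6_center in the frame of tray between -0.041 and 0.041 m or y of nut7_center in the frame of tray between -0.041 and 0.041 m))) and height (world z) of shaker_grip between 0.062 and 0.074 m and angle between shaker_grip's own z axis and vertical below 0.1 rad and contact force between the fingers and shaker below 0.2 N and x of tray in the frame of gauge below -0.05 m), for 0.2 s.
3. the tray has been pushed under the bar up to the stop (x of tray in the frame of gauge between 0.062 and 0.075 m and y of tray in the frame of gauge between -0.03 and 0.03 m and angle between the x axis of tray and the x axis of gauge, either way round below 0.07 rad), for 0.2 s.
At the end, for the whole second after the job is handed in: All 8 nuts lie in the tray in a single layer (centres under 19 mm above its underside), 2 or more per compartment; the shaker stands upright on the bench, released; the tray is past the bar, front edge within 8 mm of the stop, square within 4 degrees; tray and shaker still (all of step 3 and x of nut0_center in the frame of tray between -0.047 and 0.047 m and y of nut0_center in the frame of tray between -0.122 and 0.122 m and z of nut0_center in the frame of tray between 0 and 0.019 m and x of nut1_center in the frame of tray between -0.047 and 0.047 m and y of nut1_center in the frame of tray between -0.122 and 0.122 m and z of nut1_center in the frame of tray between 0 and 0.019 m and x of nut2_center in the frame of tray between -0.047 and 0.047 m and y of nut2_center in the frame of tray between -0.122 and 0.122 m and z of nut2_center in the frame of tray between 0 and 0.019 m and x of nut3_center in the frame of tray between -0.047 and 0.047 m and y of nut3_center in the frame of tray between -0.122 and 0.122 m and z of nut3_center in the frame of tray between 0 and 0.019 m and x of nut4_center in the frame of tray between -0.047 and 0.047 m and y of nut4_center in the frame of tray between -0.122 and 0.122 m and z of nut4_center in the frame of tray between 0 and 0.019 m and x of nut5_center in the frame of tray between -0.047 and 0.047 m and y of nut5_center in the frame of tray between -0.122 and 0.122 m and z of nut5_center in the frame of tray between 0 and 0.019 m and x of nut6_center in the frame of tray between -0.047 and 0.047 m and y of nut6_center in the frame of tray between -0.122 and 0.122 m and z of nut6_center in the frame of tray between 0 and 0.019 m and x of nut7_center in the frame of tray between -0.047 and 0.047 m and y of nut7_center in the frame of tray between -0.122 and 0.122 m and z of nut7_center in the frame of tray between 0 and 0.019 m and ((y of any of nut0_center, nut2_center, nut4_center, nut6_center in the frame of tray above 0.041 m and y of any of nut1_center, nut3_center, nut5_center, nut7_center in the frame of tray above 0.041 m) or (y of any of nut0_center, nut1_center, nut4_center, nut5_center in the frame of tray above 0.041 m and y of any of nut2_center, nut3_center, nut6_center, nut7_center in the frame of tray above 0.041 m) or (y of any of nut0_center, nut1_center, nut2_center, nut3_center in the frame of tray above 0.041 m and y of any of nut4_center, nut5_center, nut6_center, nut7_center in the frame of tray above 0.041 m)) and ((y of any of nut0_center, nut2_center, nut4_center, nut6_center in the frame of tray below -0.041 m and y of any of nut1_center, nut3_center, nut5_center, nut7_center in the frame of tray below -0.041 m) or (y of any of nut0_center, nut1_center, nut4_center, nut5_center in the frame of tray below -0.041 m and y of any of nut2_center, nut3_center, nut6_center, nut7_center in the frame of tray below -0.041 m) or (y of any of nut0_center, nut1_center, nut2_center, nut3_center in the frame of tray below -0.041 m and y of any of nut4_center, nut5_center, nut6_center, nut7_center in the frame of tray below -0.041 m)) and (((y of nut0_center in the frame of tray between -0.041 and 0.041 m or y of nut2_center in the frame of tray between -0.041 and 0.041 m or y of nut4_center in the frame of tray between -0.041 and 0.041 m or y of nut6_center in the frame of tray between -0.041 and 0.041 m) and (y of nut1_center in the frame of tray between -0.041 and 0.041 m or y of nut3_center in the frame of tray between -0.041 and 0.041 m or y of nut5_center in the frame of tray between -0.041 and 0.041 m or y of nut7_center in the frame of tray between -0.041 and 0.041 m)) or ((y of nut0_center in the frame of tray between -0.041 and 0.041 m or y of nut1_center in the frame of tray between -0.041 and 0.041 m or y of nut4_center in the frame of tray between -0.041 and 0.041 m or y of nut5_center in the frame of tray between -0.041 and 0.041 m) and (y of nut2_center in the frame of tray between -0.041 and 0.041 m or y of nut3_center in the frame of tray between -0.041 and 0.041 m or y of nut6_center in the frame of tray between -0.041 and 0.041 m or y of nut7_center in the frame of tray between -0.041 and 0.041 m)) or ((y of nut0_center in the frame of tray between -0.041 and 0.041 m or y of nut1_center in the frame of tray between -0.041 and 0.041 m or y of nut2_center in the frame of tray between -0.041 and 0.041 m or y of nut3_center in the frame of tray between -0.041 and 0.041 m) and (y of nut4_center in the frame of tray between -0.041 and 0.041 m or y of nut5_center in the frame of tray between -0.041 and 0.041 m or y of nut6_center in the frame of tray between -0.041 and 0.041 m or y of nut7_center in the frame of tray between -0.041 and 0.041 m))) and height (world z) of shaker_grip between 0.062 and 0.074 m and angle between shaker_grip's own z axis and vertical below 0.1 rad and contact force between the fingers and shaker below 0.2 N and linear speed of each of tray, shaker below 0.02 m/s); the robot touches nothing.
It fails at once if the flange is moved more than 30 mm (distance of flange from where it was at the start of the episode above 0.03 m).
It fails at once if the oilcan is moved more than 30 mm (distance of oilcan from where it was at the start of the episode above 0.03 m).
It also fails if it takes over 72 s, if anything falls off the work surface, if the arm or the gripper's body presses on something with over 40 N, if the wrist force passes 120 N, or if a joint passes its speed limit or range.

## Working session

There is one attempt and no reset: what is moved stays moved. The work goes in short steps, Python scripts to look and compute and a tool call to move; the robot and the scene stay as the last step left them, time stands still between calls to the robot, and variables do not carry over. Pictures are saved under pics/ and viewed, at most 10 in all, crops included, and the job is handed in when it is done.

Besides the shell and the picture viewer there is one more tool, called after "Request:" as name(argument=value, ...) on one line, values as JSON. drive_tool: Moves the arm, as the interface text tells. Scaled input: -1 to 1 covers 0.75 m each way for a shift and 90 degrees each way for a turn. Its arguments: {"type":"object","properties":{"rows":{"type":"string"},"grip_force":{"type":"number"}},"required":["rows"]}

```bash
mkdir -p pics; cat > h.py <<'E'
import numpy as np, cv2
from plant import env
def cal(c):
    k=env.get_calibration(c); R=cv2.Rodrigues(np.array(k["rvec"],float))[0]
    return np.array(k["intrinsics"]),R,np.array(k["tvec"],float).ravel()
def px2w(c,uv,z,k=None):
    K,R,t=k or cal(c); d=R.T@np.linalg.inv(K)@np.array([uv[0],uv[1],1.]); o=-R.T@t
    return o+d*(z-o[2])/d[2]
def w2px(c,p,k=None):
    K,R,t=k or cal(c); q=K@(R@np.array(p)+t); return q[:2]/q[2]
E
python3 - <<'E'
from h import *
np.set_printoptions(precision=3,suppress=True)
for c in("scene","top"):
    cv2.imwrite(f"pics/{c}0.png",env.capture(c)); K,R,t=cal(c); print(c,-R.T@t,K[0,0])
for n,z in(("shaker_grip",.07),("shaker_mouth",.003),("tray",.003),("tray_push",.015),("gauge",.03),("gauge_stop",0.01),("flange",.03),("oilcan",.1)):
  for c in("top","scene"):
    print(n,c,[(np.round(r["xy"]),round(r["score"],2),px2w(c,r["xy"],z)[:2]) for r in env.spot_in(c,n)[:4]])
print(env.observe()["time"],env.observe()["orientation"])
E
```

```text
scene [1.49  0.394 1.009] 509.23840927487777
top [ 0.5   -0.026  1.15 ] 431.5422891641275
shaker_grip top [(array([394., 223.]), 0.91, array([ 0.535, -0.324])), (array([438., 149.]), 0.64, array([ 0.72 , -0.441])), (array([449., 216.]), 0.57, array([ 0.549, -0.461])), (array([260., 229.]), 0.29, array([0.524, 0.012]))]
shaker_grip scene [(array([155., 174.]), 0.79, array([ 0.592, -0.436])), (array([196., 186.]), 0.71, array([ 0.584, -0.299])), (array([122., 209.]), 0.59, array([ 0.755, -0.425]))]
shaker_mouth top [(array([448., 213.]), 0.93, array([ 0.56 , -0.487])), (array([395., 225.]), 0.92, array([ 0.531, -0.343])), (array([437., 149.]), 0.59, array([ 0.733, -0.464]))]
shaker_mouth scene [(array([197., 187.]), 0.9, array([ 0.523, -0.344])), (array([123., 211.]), 0.7, array([ 0.709, -0.478])), (array([155., 173.]), 0.58, array([ 0.523, -0.5  ]))]
tray top [(array([262., 231.]), 0.72, array([0.52 , 0.011]))]
tray scene [(array([303., 223.]), 0.67, array([0.521, 0.01 ]))]
tray_push top [(array([262., 231.]), 0.63, array([0.521, 0.009]))]
tray_push scene [(array([302., 220.]), 0.67, array([0.525, 0.006]))]
gauge top [(array([268., 183.]), 0.97, array([ 0.645, -0.007]))]
gauge scene [(array([283., 247.]), 0.59, array([0.656, 0.01 ]))]
gauge_stop top [(array([268., 183.]), 0.92, array([ 0.648, -0.008]))]
gauge_stop scene [(array([278., 242.]), 0.66, array([ 0.628, -0.017]))]
flange top [(array([124., 238.]), 0.79, array([0.507, 0.366]))]
flange scene [(array([432., 261.]), 0.83, array([0.531, 0.374]))]
oilcan top [(array([393., 158.]), 0.98, array([ 0.692, -0.318])), (array([393., 227.]), 0.53, array([ 0.524, -0.312]))]
oilcan scene [(array([163., 208.]), 0.74, array([ 0.729, -0.305])), (array([302., 221.]), 0.18, array([0.61, 0.04]))]
0.9 [[-0.974  0.225 -0.   ]
 [ 0.225  0.974 -0.   ]
 [ 0.    -0.    -1.   ]]
```

View pics/top0.png

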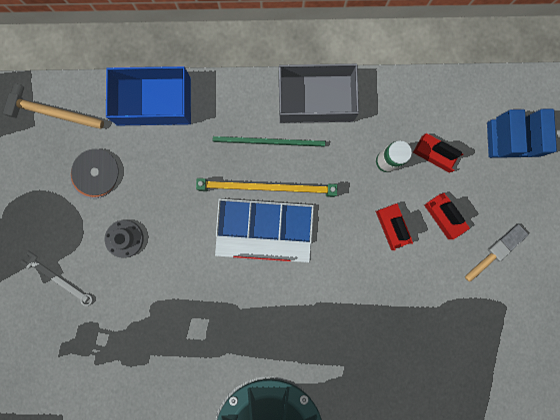

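```bash
python3 - <<'E'
import cv2
a=cv2.imread("pics/top0.png")[110:270,350:500]
cv2.imwrite("pics/crop0.png",cv2.resize(a,None,fx=3.6,fy=3.6,interpolation=2))
E
```

```text
(no output)
```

View pics/crop0.png

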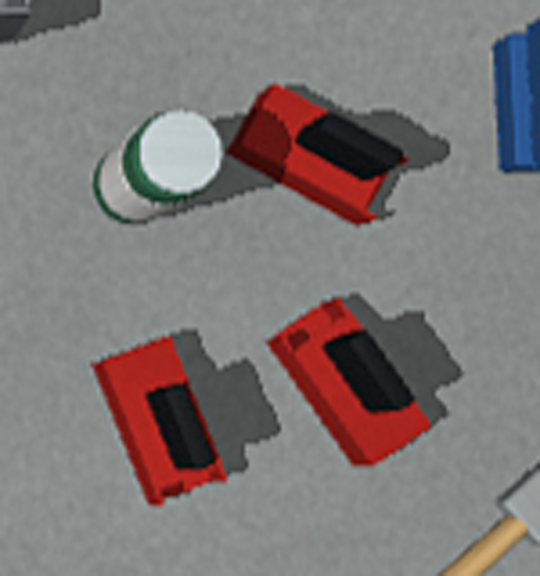

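The top view shows three red shakers: (394,225), (449,216) and (438,150). The one at (394,225) fits, because it is nearest the base (0.63 m against 0.72 m for the next). The crop confirms it: a red tin with a black fin, clear of the others. Its fin sits nearer the lower end, so the mouth probably faces the robot. The tray is at (265,230), the bar at (268,186), the stop at (270,141), the flange at (126,238) and the can at (395,156).

```bash
python3 - <<'E'
from h import *
np.set_printoptions(precision=4,suppress=True)
k=cal("top")
f=lambda cx,cy,z:px2w("top",(350+(cx+.5)/3.6-.5,110+(cy+.5)/3.6-.5),z,k)[:2]
tl,tr,bl,br=[f(*p,.036) for p in((95,365),(176,333),(156,504),(226,480))]
print("roof",tl,tr,bl,br)
ax=(tl+tr-bl-br)/2; print("len",np.linalg.norm(ax),"yaw",np.degrees(np.arctan2(ax[1],ax[0])),"left edge",np.degrees(np.arctan2(*(tl-bl)[::-1])), "centre",(tl+tr+bl+br)/4)
print("fin top",[f(*p,.09) for p in((148,394),(185,383),(181,470),(215,462))])
g=lambda u,v,z:px2w("top",(u,v),z,k)[:2]
print("tray walls",[g(*p,.02) for p in((219,199),(313,205),(217,238),(311,242))])
print("push",[g(*p,.028) for p in((234,257),(295,261))])
print("bar ends",[g(*p,.046) for p in((201,184),(334,189))],"stop",[g(*p,.02) for p in((213,139),(327,144))])
K,R,t=cal("wrist"); o=env.observe(); Rt=np.array(o["orientation"])
print("cam in tool",Rt.T@(-R.T@t-np.array(o["tcp_pos"])),"\n",Rt.T@R.T)
E
```

```text
roof [ 0.5671 -0.2865] [ 0.5892 -0.3455] [ 0.467  -0.3269] [ 0.4832 -0.3775]
len 0.1092101741782669 yaw 19.33754981088411 left edge 21.951858442827977 centre [ 0.5266 -0.3341]
fin top [array([ 0.5434, -0.3094]), array([ 0.5505, -0.3349]), array([ 0.4913, -0.3301]), array([ 0.4964, -0.3534])]
tray walls [array([0.6064, 0.1214]), array([ 0.5866, -0.1253]), array([0.5042, 0.1274]), array([ 0.4898, -0.1179])]
push [array([0.4544, 0.0827]), array([ 0.4416, -0.0748])]
bar ends [array([0.6435, 0.1641]), array([ 0.625 , -0.1779])] stop [array([0.7665, 0.1362]), array([ 0.7482, -0.166 ])]
cam in tool [ 0.0745 -0.0005 -0.1515] 
 [[-0.0003 -0.9638 -0.2668]
 [ 1.     -0.     -0.001 ]
 [ 0.0009 -0.2668  0.9638]]
```

```bash
cat >> h.py <<'E'
from scipy.spatial.transform import Rotation as Ro, Slerp
def pose(yaw,dip=0):
    "tool down, tool x at world yaw (deg), mouth (tool x) dipped by dip deg"
    c,s=np.cos(np.radians(yaw)),np.sin(np.radians(yaw))
    return np.array([[c,s,0],[s,-c,0],[0,0,-1.]])@Ro.from_euler('y',-dip,degrees=True).as_matrix()
def plan(wps,grip,start=None):
    "wps: (pos,R,n). prints rows"
    o=env.observe(); p,R=(np.array(o["tcp_pos"]),np.array(o["orientation"])) if start is None else start
    for P,Q,n in wps:
        P=np.array(P,float); rv=Ro.from_matrix(R.T@Q).as_rotvec(); p0,R0=p,R; out=[]
        for i in range(n):
            p1=p0+(P-p0)*(i+1)/n; R1=R0@Ro.from_rotvec(rv*(i+1)/n).as_matrix()
            d=np.r_[R.T@(p1-p)/.75,Ro.from_matrix(R.T@R1).as_rotvec()/(np.pi/2)].round(3)+0.
            out.append(" ".join(f"{v:g}" for v in d)+f" {grip:g}")
            p=p+R@(d[:3]*.75); R=R@Ro.from_rotvec(d[3:]*np.pi/2).as_matrix()
        print("; ".join(out)); print()
    return p,R
E
python3 - <<'E'
from h import *
plan([((.6,.12,.25),pose(185),10),((.525,-.33,.22),pose(200),9)],1)
E
```

```text
-0.074 -0.06 -0.002 0 0 -0.02 1; -0.073 -0.062 -0.003 0 0 -0.02 1; -0.07 -0.064 -0.002 0 0 -0.02 1; -0.069 -0.067 -0.002 0 0 -0.02 1; -0.066 -0.068 -0.002 0 0 -0.02 1; -0.064 -0.071 -0.003 0 0 -0.02 1; -0.062 -0.072 -0.002 0 0 -0.02 1; -0.059 -0.075 -0.002 0 0 -0.02 1; -0.058 -0.076 -0.002 0 0 -0.02 1; -0.054 -0.079 -0.003 0 0 -0.02 1

0.017 -0.065 0.004 0 0 -0.019 1; 0.019 -0.065 0.005 0 0 -0.018 1; 0.02 -0.065 0.004 0 0 -0.019 1; 0.023 -0.063 0.005 0 0 -0.018 1; 0.024 -0.063 0.004 0 0 -0.019 1; 0.026 -0.062 0.005 0 0 -0.018 1; 0.028 -0.062 0.004 0 0 -0.019 1; 0.03 -0.061 0.005 0 0 -0.018 1; 0.032 -0.059 0.004 0 0 -0.019 1
```

Request:
drive_tool(rows="-0.074 -0.06 -0.002 0 0 -0.02 1; -0.073 -0.062 -0.003 0 0 -0.02 1; -0.07 -0.064 -0.002 0 0 -0.02 1; -0.069 -0.067 -0.002 0 0 -0.02 1; -0.066 -0.068 -0.002 0 0 -0.02 1; -0.064 -0.071 -0.003 0 0 -0.02 1; -0.062 -0.072 -0.002 0 0 -0.02 1; -0.059 -0.075 -0.002 0 0 -0.02 1; -0.058 -0.076 -0.002 0 0 -0.02 1; -0.054 -0.079 -0.003 0 0 -0.02 1", grip_force=40)

```text
time: 2.15
tcp_pos: [0.5449, 0.1892, 0.2483]
orientation: [[-0.996, -0.088, 0.001], [-0.088, 0.996, 0.0], [-0.001, 0.0, -1.0]]
force: [0.9, 0.4, -0.9]
width: 0.0914
grasp_force: 0.0
```

```bash
python3 - <<'E'
from h import *
plan([((.525,-.33,.22),pose(200),10)],1)
E
```

```text
0.009 -0.069 0.004 0 0 -0.017 1; 0.01 -0.068 0.004 0 0 -0.016 1; 0.013 -0.068 0.003 0 0 -0.017 1; 0.014 -0.068 0.004 0 0 -0.016 1; 0.016 -0.068 0.004 0 0 -0.017 1; 0.017 -0.067 0.004 0 0 -0.017 1; 0.02 -0.066 0.003 0 0 -0.016 1; 0.021 -0.066 0.004 0 0 -0.017 1; 0.022 -0.066 0.004 0 0 -0.016 1; 0.025 -0.064 0.004 0 0 -0.017 1
```

Request:
drive_tool(rows="0.009 -0.069 0.004 0 0 -0.017 1; 0.01 -0.068 0.004 0 0 -0.016 1; 0.013 -0.068 0.003 0 0 -0.017 1; 0.014 -0.068 0.004 0 0 -0.016 1; 0.016 -0.068 0.004 0 0 -0.017 1; 0.017 -0.067 0.004 0 0 -0.017 1; 0.02 -0.066 0.003 0 0 -0.016 1; 0.021 -0.066 0.004 0 0 -0.017 1; 0.022 -0.066 0.004 0 0 -0.016 1; 0.025 -0.064 0.004 0 0 -0.017 1")

```text
time: 3.4
tcp_pos: [0.5229, -0.3297, 0.2196]
orientation: [[-0.94, -0.342, 0.0], [-0.342, 0.94, -0.0], [-0.0, -0.0, -1.0]]
force: [0.2, 0.2, 0.6]
width: 0.0911
grasp_force: 0.0
```

Request:
drive_tool(rows="0 0 0 0 0 0 1")

```text
time: 3.52
tcp_pos: [0.5227, -0.3307, 0.2193]
orientation: [[-0.941, -0.339, 0.0], [-0.339, 0.941, -0.0], [-0.0, -0.0, -1.0]]
force: [-0.5, 0.9, 0.3]
width: 0.091
grasp_force: 0.0
```

```bash
python3 - <<'E'
from h import *
np.set_printoptions(precision=4,suppress=True)
print(env.observe()["tcp_pos"],env.observe()["joint_pos"])
k=cal("wrist"); a=env.capture("wrist"); cv2.imwrite("pics/w1.png",a)
import pickle; pickle.dump(k,open("k1","wb"))
for n,z in (("shaker_grip",.08),("shaker_mouth",.003)): print(n,[(np.round(r["xy"]),r["score"],px2w("wrist",r["xy"],z,k)) for r in env.spot_in("wrist",n)[:2]])
# dark fin mask
m=((a.max(2)<60)).astype(np.uint8); n,l,s,c=cv2.connectedComponentsWithStats(m)
print([(s[i],c[i]) for i in range(1,n) if s[i][4]>800])
E
```

```text
[ 0.5227 -0.3307  0.2193] [-0.6017  0.2698  1.9111 -0.0002  0.9604 -2.5178]
shaker_grip [(array([165., 170.]), 0.89, array([ 0.5346, -0.4565,  0.08  ])), (array([281., 190.]), 0.67, array([ 0.5145, -0.3403,  0.08  ]))]
shaker_mouth [(array([146., 262.]), 0.67, array([ 0.6895, -0.478 ,  0.003 ])), (array([280., 194.]), 0.55, array([ 0.5359, -0.3354,  0.003 ]))]
[(array([ 126,  157,   48,   61, 1702], dtype=int32), array([150.8678, 185.9019])), (array([359, 233,  39,  37, 885], dtype=int32), array([373.9345, 254.9469])), (array([    0,   245,   560,   175, 37477], dtype=int32), array([254.0692, 326.8769])), (array([ 413,  397,  144,   23, 2947], dtype=int32), array([488.0064, 408.1659]))]
```

View pics/w1.png

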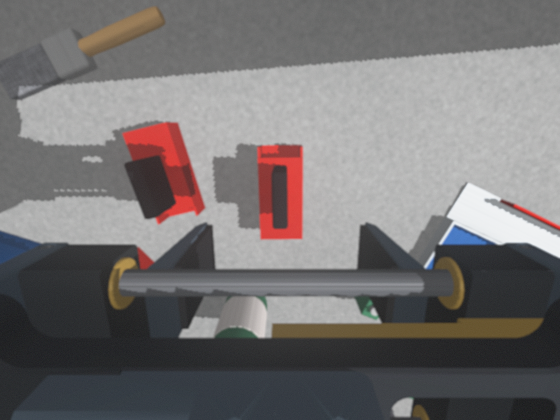

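```bash
python3 - <<'E'
from h import *
import pickle
np.set_printoptions(precision=4,suppress=True)
k=pickle.load(open("k1","rb")); o=env.observe(); p=np.array(o["tcp_pos"]);R=np.array(o["orientation"])
for n,uv,z in(("roof TL",(258,146),.036),("TR",(302,145),.036),("BL",(261,239),.036),("BR",(302,238),.036),("fin",(280,190),.09),("finfront",(281,166),.09),):
    w=px2w("wrist",uv,z,k); print(n,w,R.T@(w-p))
plan([((.5205,-.3345,.15),pose(200),2),((.5205,-.3345,.069),pose(200),4)],1)
E
```

```text
roof TL [ 0.4844 -0.3793  0.036 ] [ 0.054  -0.0357  0.1834]
TR [ 0.4665 -0.3329  0.036 ] [0.055  0.014  0.1834]
BL [ 0.5901 -0.3404  0.036 ] [-0.0586 -0.0352  0.1834]
BR [ 0.5717 -0.2933  0.036 ] [-0.0574  0.0154  0.1834]
fin [ 0.5124 -0.3418  0.09  ] [ 0.0149 -0.01    0.1294]
finfront [ 0.4897 -0.3488  0.09  ] [ 0.0386 -0.0088  0.1294]
0.003 -0.004 0.046 0 0 0 1; 0.003 -0.004 0.047 0 0 -0.001 1

0 0 0.027 0 0 0 1; 0 0 0.027 0 0 0 1; 0 0 0.027 0 0 0 1; 0 0 0.027 0 0 0 1
```

The wrist view shows the chosen shaker at (280,190), with the fin lined up with the jaws. The mouth end is at the top of the picture (row 146), and the neighbouring shaker at (160,175) is clear.

Request:
drive_tool(rows="0.003 -0.007 0.046 0 0 0 1; 0.003 -0.007 0.047 0 0 0 1; 0 0 0.027 0 0 0 1; 0 0 0.027 0 0 0 1; 0 0 0.027 0 0 0 1; 0 0 0.027 0 0 0 1; 0 0 0 0 0 0 1")

```text
time: 4.55
tcp_pos: [0.5217, -0.3388, 0.0671]
orientation: [[-0.94, -0.341, -0.002], [-0.341, 0.94, 0.001], [0.001, 0.002, -1.0]]
force: [-0.5, -0.6, 0.9]
width: 0.0912
grasp_force: 0.0
```

Request:
drive_tool(rows="0 0 0 0 0 0 0; 0 0 0 0 0 0 0; 0 0 0 0 0 0 0; 0 0 0 0 0 0 0; 0 0 0 0 0 0 0", grip_force=45)

```text
time: 5.18
tcp_pos: [0.5225, -0.3394, 0.0689]
orientation: [[-0.94, -0.341, 0.0], [-0.341, 0.94, -0.0], [-0.0, -0.0, -1.0]]
force: [0.6, 0.3, -0.7]
width: 0.0437
grasp_force: 0.0
```

Request:
drive_tool(rows="0 0 0 0 0 0 0; 0 0 0 0 0 0 0; 0 0 0 0 0 0 0; 0 0 0 0 0 0 0; 0 0 0 0 0 0 0")

```text
time: 5.8
tcp_pos: [0.5223, -0.3392, 0.0685]
orientation: [[-0.94, -0.341, -0.0], [-0.341, 0.94, 0.0], [0.0, 0.0, -1.0]]
force: [-0.2, 0.4, -3.2]
width: 0.0155
grasp_force: 45.0
```

```bash
cat >> h.py <<'E'
TO=np.array([.547,.001]); TY=-3.8
def pour(x,y,z,dip):
    "TCP pose with mouth sill at tray (x,y), height z"
    c,s=np.cos(np.radians(TY)),np.sin(np.radians(TY)); M=np.r_[TO+[c*x-s*y,s*x+c*y],z]
    R=pose(TY,dip); return M-R@np.array([.05,0,.067]),R
E
python3 - <<'E'
from h import *
p,R=pour(-.01,-.082,.06,5); print(p,env.observe()["width"],env.observe()["grasp_force"])
plan([((.522,-.339,.19),pose(200,-8),4),((.49,-.25,.2),pose(98,-8),10),(p+[0,0,.04],pose(TY,-5),10)],0)
E
```

```text
[ 0.4877139  -0.0772429   0.13110283] 0.015529105394284244 44.998812675476074
0 0 -0.04 0 0.022 0 0; 0.002 0 -0.041 0 0.022 0 0; 0.002 0 -0.04 0 0.023 0 0; 0.005 0 -0.041 0 0.022 -0.001 0

0 0.013 -0.001 -0.016 0 0.112 0; 0.002 0.012 -0.001 -0.016 0 0.113 0; 0.005 0.012 -0.001 -0.015 0 0.112 0; 0.006 0.011 0 -0.016 0 0.112 0; 0.009 0.009 0 -0.016 0 0.112 0; 0.01 0.009 0 -0.016 0 0.113 0; 0.011 0.006 0 -0.016 0 0.112 0; 0.012 0.004 0 -0.016 0 0.112 0; 0.012 0.002 0.001 -0.015 -0.001 0.112 0; 0.013 0 0 -0.016 0 0.113 0

0.022 0.003 0.007 -0.013 -0.002 0.112 0; 0.022 -0.001 0.007 -0.013 -0.003 0.113 0; 0.022 -0.006 0.007 -0.012 -0.002 0.112 0; 0.02 -0.009 0.006 -0.013 -0.003 0.112 0; 0.019 -0.013 0.007 -0.013 -0.002 0.113 0; 0.016 -0.015 0.006 -0.013 -0.002 0.112 0; 0.013 -0.019 0.005 -0.012 -0.003 0.113 0; 0.01 -0.021 0.005 -0.013 -0.002 0.112 0; 0.006 -0.022 0.005 -0.013 -0.002 0.112 0; 0.001 -0.023 0.004 -0.013 -0.003 0.113 0
```

Gripped (15.5 mm opening, 45 N). Next I lift and carry.

Request:
drive_tool(rows="0 0 -0.04 0 0.022 0 0; 0.002 0 -0.041 0 0.022 0 0; 0.002 0 -0.04 0 0.023 0 0; 0.005 0 -0.041 0 0.022 0 0")

```text
time: 6.3
tcp_pos: [0.5219, -0.3392, 0.1912]
orientation: [[-0.931, -0.341, -0.132], [-0.338, 0.94, -0.048], [0.141, 0.0, -0.99]]
force: [-0.8, 0.5, -4.4]
width: 0.0156
grasp_force: 45.0
```

Request:
drive_tool(rows="0 0.013 -0.001 -0.016 0 0.112 0; 0.002 0.012 -0.001 -0.016 0 0.113 0; 0.005 0.012 -0.001 -0.015 0 0.112 0; 0.006 0.011 0 -0.016 0 0.112 0; 0.009 0.009 0 -0.016 0 0.112 0; 0.01 0.009 0 -0.016 0 0.113 0; 0.011 0.006 0 -0.016 0 0.112 0; 0.012 0.004 0 -0.016 0 0.112 0; 0.012 0.002 0.001 -0.015 -0.001 0.112 0; 0.013 0 0 -0.016 0 0.113 0")

```text
time: 7.55
tcp_pos: [0.4902, -0.2496, 0.2001]
orientation: [[-0.13, 0.991, -0.018], [0.982, 0.131, 0.137], [0.138, -0.0, -0.99]]
force: [0.8, 0.4, -3.8]
width: 0.0159
grasp_force: 45.0
```

Request:
drive_tool(rows="0.022 0.003 0.007 -0.013 -0.002 0.112 0; 0.022 -0.001 0.007 -0.013 -0.003 0.113 0; 0.022 -0.006 0.007 -0.012 -0.002 0.112 0; 0.02 -0.009 0.006 -0.013 -0.003 0.112 0; 0.019 -0.013 0.007 -0.013 -0.002 0.113 0; 0.016 -0.015 0.006 -0.013 -0.002 0.112 0; 0.013 -0.019 0.005 -0.012 -0.003 0.113 0; 0.01 -0.021 0.005 -0.013 -0.002 0.112 0; 0.006 -0.022 0.005 -0.013 -0.002 0.112 0; 0.001 -0.023 0.004 -0.013 -0.003 0.113 0")

```text
time: 8.8
tcp_pos: [0.4875, -0.0765, 0.1709]
orientation: [[0.993, -0.074, 0.087], [-0.074, -0.997, -0.007], [0.087, 0.001, -0.996]]
force: [0.2, 0.2, -4.1]
width: 0.0157
grasp_force: 45.0
```

```bash
python3 - <<'E'
from h import *
np.set_printoptions(precision=3,suppress=True)
o=env.observe(); print(o["time"],o["width"],o["joint_pos"])
print(o["tcp_pos"],np.array(o["orientation"]))
a=env.capture("wrist"); b=env.capture("top"); s=env.capture("scene")
cv2.imwrite("pics/w2.png",np.hstack([a[::1],b[150:,160:400].repeat(1,0) if 0 else cv2.resize(b[150:290,180:360],(240,187)) if 0 else a[:,:1]]))
cv2.imwrite("pics/m2.png",np.vstack([cv2.resize(a,(400,300)),cv2.resize(b[150:300,180:380],(400,300),interpolation=2)]))
for c in("wrist","top"): print(c,[(np.round(r["xy"]),round(r["score"],2)) for r in env.spot_in(c,"nut0_center")])
k=cal("wrist"); print([w2px("wrist",np.r_[TO+[x,y],.003],k) for x,y in((0,-.082),(0,0),(0,.082),(.05,-.08))])
p,R=pour(-.01,-.082,.05,14); plan([(p,R,5)],0)
E
```

```text
8.8 0.015747286235705683 [-0.208  0.112  2.218  0.016  0.725  1.425]
[ 0.488 -0.076  0.171] [[ 0.993 -0.074  0.087]
 [-0.074 -0.997 -0.007]
 [ 0.087  0.001 -0.996]]
wrist []
top []
[array([284.732, 155.041]), array([210.76, 159.88]), array([137.151, 164.696]), array([279.842, 107.939])]
0.002 0 0.012 0 -0.042 0 0; 0.003 0 0.012 0 -0.042 0.001 0; 0.003 0 0.011 0 -0.043 0 0; 0.005 0 0.012 0.001 -0.042 0 0; 0.005 0 0.011 0 -0.042 0 0
```

View pics/m2.png

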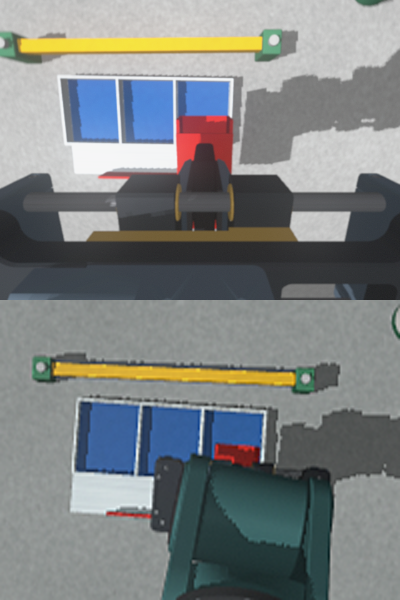

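The montage shows the mouth over the right compartment (wrist picture about (204,120), top crop (235,455)), and no nuts have spilled. I dip the mouth and shake.

Request:
drive_tool(rows="0.002 0 0.012 0 -0.042 0 0; 0.003 0 0.012 0 -0.042 0.001 0; 0.003 0 0.011 0 -0.043 0 0; 0.005 0 0.012 0.001 -0.042 0 0; 0.005 0 0.011 0 -0.042 0 0; 0 0 0 0 0 0 0")

```text
time: 9.8
tcp_pos: [0.4999, -0.0785, 0.1262]
orientation: [[0.968, -0.069, -0.241], [-0.066, -0.998, 0.018], [-0.242, -0.002, -0.97]]
force: [-0.4, 0.2, -3.9]
width: 0.0158
grasp_force: 45.0
```

Request:
drive_tool(rows="0.02 0 0 0 0 0 0; -0.02 0 0 0 0 0 0; 0.02 0 0 0 0 0 0; -0.02 0 0 0 0 0 0; 0.02 0 0 0 0 0 0; -0.02 0 0 0 0 0 0")

```text
time: 10.55
tcp_pos: [0.5007, -0.0781, 0.127]
orientation: [[0.968, -0.07, -0.239], [-0.068, -0.998, 0.017], [-0.24, -0.001, -0.971]]
force: [0.1, 0.2, -4.2]
width: 0.016
grasp_force: 45.0
```

```bash
cat >> h.py <<'E'
def look(name):
    o=env.observe(); k=cal("wrist"); a=env.capture("wrist")
    cv2.imwrite(f"pics/{name}.png",a[0:260,:])
    print(o["time"],"width",o["width"],"tcp",np.round(o["tcp_pos"],4),"dip",round(np.degrees(np.arcsin(-np.array(o["orientation"])[2,0])),1))
    # rectified tray view 2 px/mm at nut height
    c,s=np.cos(np.radians(TY)),np.sin(np.radians(TY)); src=[];dst=[]
    for x,y in((-.06,-.14),(.06,-.14),(.06,.14),(-.06,.14)):
        src.append(w2px("wrist",np.r_[TO+[c*x-s*y,s*x+c*y],.015],k)); dst.append(((.14-y)*2000,(.06-x)*2000))
    r=cv2.warpPerspective(a,cv2.getPerspectiveTransform(np.float32(src),np.float32(dst)),(560,240)); cv2.imwrite(f"pics/{name}r.png",r)
    hsv=cv2.cvtColor(r,cv2.COLOR_BGR2HSV); blue=cv2.inRange(hsv,(100,110,30),(130,255,255)); red=cv2.inRange(hsv,(0,120,40),(8,255,255))|cv2.inRange(hsv,(172,120,40),(180,255,255))
    for i,cy in enumerate((.082,0,-.082)):
        x0=int((.14-cy-.039)*2000); n=(blue[32:208,x0+8:x0+148]==0)&(red[32:208,x0+8:x0+148]==0)
        print("comp y=%g nonblue px"%cy,n.sum(),"~nuts",round(n.sum()/1100,1))
E
python3 - <<'E'
from h import *
look("s1"); print([(np.round(r["xy"]),round(r["score"],2)) for r in env.spot_in("wrist","nut0_center")])
E
```

```text
10.55 width 0.015970291832041066 tcp [ 0.5007 -0.0781  0.127 ] dip 13.9
comp y=0.082 nonblue px 4330 ~nuts 3.9
comp y=0 nonblue px 2627 ~nuts 2.4
comp y=-0.082 nonblue px 3043 ~nuts 2.8
[(array([168., 133.]), 0.34)]
```

View pics/s1r.png

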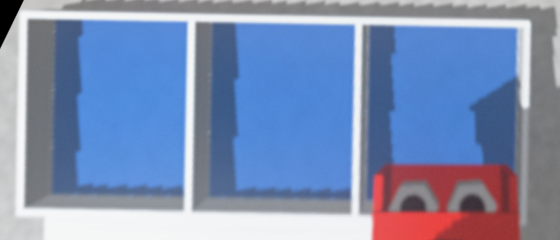

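The rectified view shows all compartments empty, with two nuts at the mouth (410,198) and (475,198), centred over the right compartment. I shake a little more.

Request:
drive_tool(rows="0.025 0 0 0 0 0 0; -0.02 0 0 0 0 0 0; 0.02 0 0 0 0 0 0; -0.02 0 0 0 0 0 0")

```text
time: 11.15
tcp_pos: [0.5046, -0.0783, 0.1258]
orientation: [[0.968, -0.07, -0.24], [-0.068, -0.998, 0.017], [-0.241, -0.001, -0.971]]
force: [-0.8, -0.7, -3.8]
width: 0.016
grasp_force: 45.0
```

```bash
python3 - <<'E'
from h import *
look("s2"); print([(np.round(r["xy"]),round(r["score"],2)) for r in env.spot_in("wrist","nut0_center")])
E
```

```text
11.15 width 0.016023175903918063 tcp [ 0.5046 -0.0783  0.1258] dip 13.9
comp y=0.082 nonblue px 4701 ~nuts 4.3
comp y=0 nonblue px 2482 ~nuts 2.3
comp y=-0.082 nonblue px 4844 ~nuts 4.4
[]
```

View pics/s2r.png

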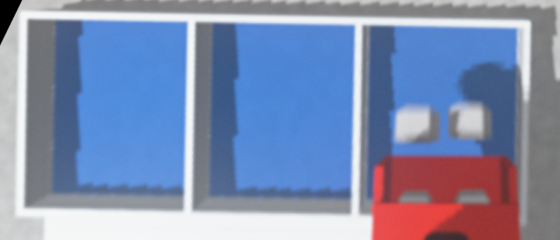

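Two nuts lie in the right compartment at (415,125) and (470,120), and two more wait just inside the mouth. Next is the middle compartment.

```bash
cat >> h.py <<'E'
def count(name):
    look(name); r=cv2.imread(f"pics/{name}r.png"); hsv=cv2.cvtColor(r,cv2.COLOR_BGR2HSV)
    m=((hsv[...,1]<90)&(hsv[...,2]>60)).astype(np.uint8)
    for cy in(.082,0,-.082):
        x0=int((.14-cy-.039)*2000)+(14 if cy>0 else 4); q=np.zeros_like(m); q[32:190,x0+20:x0+150]=m[32:190,x0+20:x0+150]
        q=cv2.morphologyEx(q,cv2.MORPH_OPEN,np.ones((9,9))); n,l,s,c=cv2.connectedComponentsWithStats(q)
        print(cy,[(tuple(c[i].astype(int)),int(s[i][4]),tuple(s[i][2:4])) for i in range(1,n) if s[i][4]>200])
E
python3 - <<'E'
from h import *
h=lambda:0
import h as H
H.env.capture=H.env.capture
r=cv2.imread("pics/s2r.png"); hsv=cv2.cvtColor(r,cv2.COLOR_BGR2HSV)
m=((hsv[...,1]<90)&(hsv[...,2]>60)).astype(np.uint8)
for cy in(.082,0,-.082):
    x0=int((.14-cy-.039)*2000)+(14 if cy>0 else 4); q=np.zeros_like(m); q[32:190,x0+20:x0+150]=m[32:190,x0+20:x0+150]
    q=cv2.morphologyEx(q,cv2.MORPH_OPEN,np.ones((9,9))); n,l,s,c=cv2.connectedComponentsWithStats(q)
    print(cy,[(tuple(c[i].astype(int)),int(s[i][4])) for i in range(1,n) if s[i][4]>200])
p,R=pour(-.005,-.045,.06,4);p2,R2=pour(-.005,-.0,.05,14); plan([(p,R,3),(p2,R2,3)],0)
E
```

```text
0.082 [((np.int64(193), np.int64(113)), 2632)]
0 []
-0.082 [((np.int64(469), np.int64(120)), 1542), ((np.int64(416), np.int64(124)), 1490)]
-0.005 -0.016 -0.001 0 0.037 -0.001 0; -0.005 -0.017 -0.001 -0.001 0.037 -0.001 0; -0.005 -0.016 -0.001 0 0.038 0 0

0.006 -0.02 0.001 0 -0.037 0 0; 0.006 -0.02 0.001 0 -0.037 0 0; 0.005 -0.02 0 0 -0.037 0 0
```

Request:
drive_tool(rows="-0.005 -0.016 -0.001 0 0.037 -0.001 0; -0.005 -0.017 -0.001 -0.001 0.037 -0.001 0; -0.005 -0.016 -0.001 0 0.038 0 0; 0.006 -0.02 0.001 0 -0.037 0 0; 0.006 -0.02 0.001 0 -0.037 0 0; 0.005 -0.02 0 0 -0.037 0 0; 0 0 0 0 0 0 0")

```text
time: 12.12
tcp_pos: [0.5111, 0.0039, 0.127]
orientation: [[0.969, -0.066, -0.239], [-0.064, -0.998, 0.016], [-0.24, 0.0, -0.971]]
force: [-0.5, 0.1, -4.9]
width: 0.0157
grasp_force: 45.0
```

Request:
drive_tool(rows="0.02 0 0 0 0 0 0; -0.02 0 0 0 0 0 0; 0.02 0 0 0 0 0 0; -0.02 0 0 0 0 0 0")

```text
time: 12.62
tcp_pos: [0.5115, 0.003, 0.1272]
orientation: [[0.969, -0.067, -0.238], [-0.065, -0.998, 0.016], [-0.239, 0.0, -0.971]]
force: [0.4, -0.5, -4.4]
width: 0.0158
grasp_force: 45.0
```

```bash
python3 - <<'E'
from h import *
count("s3")
E
```

```text
12.625 width 0.015799145320160954 tcp [0.5115 0.003  0.1272] dip 13.8
comp y=0.082 nonblue px 3200 ~nuts 2.9
comp y=0 nonblue px 4625 ~nuts 4.2
comp y=-0.082 nonblue px 5452 ~nuts 5.0
0.082 [((np.int64(194), np.int64(113)), 2096, (np.int32(15), np.int32(158)))]
0 [((np.int64(250), np.int64(171)), 1579, (np.int32(48), np.int32(39))), ((np.int64(309), np.int64(168)), 1287, (np.int32(47), np.int32(40)))]
-0.082 [((np.int64(513), np.int64(113)), 1882, (np.int32(13), np.int32(158))), ((np.int64(418), np.int64(105)), 1250, (np.int32(42), np.int32(41))), ((np.int64(463), np.int64(109)), 1252, (np.int32(44), np.int32(41)))]
```

Request:
drive_tool(rows="0.022 0 0 0 0 0 0; -0.022 0 0 0 0 0 0; 0.022 0 0 0 0 0 0; -0.022 0 0 0 0 0 0")

```text
time: 13.18
tcp_pos: [0.5118, 0.0032, 0.1271]
orientation: [[0.969, -0.067, -0.238], [-0.065, -0.998, 0.016], [-0.239, 0.0, -0.971]]
force: [0.3, 0.4, -2.9]
width: 0.0158
grasp_force: 45.0
```

```bash
python3 - <<'E'
from h import *
count("s4")
E
```

```text
13.175 width 0.015772497771100798 tcp [0.5118 0.0032 0.1271] dip 13.8
comp y=0.082 nonblue px 3032 ~nuts 2.8
comp y=0 nonblue px 6054 ~nuts 5.5
comp y=-0.082 nonblue px 5477 ~nuts 5.0
0.082 [((np.int64(194), np.int64(113)), 2088, (np.int32(15), np.int32(158)))]
0 [((np.int64(303), np.int64(91)), 1245, (np.int32(39), np.int32(39))), ((np.int64(257), np.int64(101)), 1277, (np.int32(39), np.int32(42))), ((np.int64(252), np.int64(180)), 675, (np.int32(37), np.int32(21))), ((np.int64(309), np.int64(179)), 650, (np.int32(37), np.int32(21)))]
-0.082 [((np.int64(513), np.int64(113)), 1876, (np.int32(13), np.int32(158))), ((np.int64(418), np.int64(105)), 1258, (np.int32(42), np.int32(42))), ((np.int64(463), np.int64(109)), 1277, (np.int32(44), np.int32(41)))]
```

View pics/s4r.png

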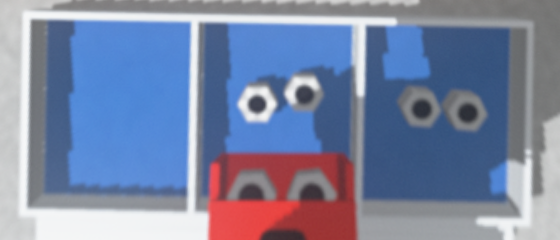

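Two nuts are in the middle, (257,103) and (303,92), two in the right, (420,107) and (465,110), and two more show at the mouth. Next is the left compartment, for the remaining four.

```bash
python3 - <<'E'
from h import *
p,R=pour(-.005,.045,.06,4);p2,R2=pour(0.006,.082,.05,14); plan([(p,R,3),(p2,R2,3)],0)
E
```

```text
-0.005 -0.02 0 0 0.037 0 0; -0.006 -0.02 0 0 0.037 0 0; -0.005 -0.02 -0.001 0 0.037 0 0

0.011 -0.017 0.001 0 -0.037 0 0; 0.01 -0.016 0 0 -0.037 0 0; 0.011 -0.017 -0.001 0 -0.037 0 0
```

Request:
drive_tool(rows="-0.005 -0.02 0 0 0.037 0 0; -0.006 -0.02 0 0 0.037 0 0; -0.005 -0.02 -0.001 0 0.037 0 0; 0.011 -0.017 0.001 0 -0.037 0 0; 0.01 -0.016 0 0 -0.037 0 0; 0.011 -0.017 -0.001 0 -0.037 0 0; 0 0 0 0 0 0 0")

```text
time: 14.1
tcp_pos: [0.5286, 0.0852, 0.1269]
orientation: [[0.969, -0.066, -0.239], [-0.064, -0.998, 0.016], [-0.24, 0.0, -0.971]]
force: [-0.2, -0.1, -4.6]
width: 0.0157
grasp_force: 45.0
```

Request:
drive_tool(rows="0.022 0 0 0 0 0 0; -0.022 0 0 0 0 0 0; 0.022 0 0 0 0 0 0; -0.022 0 0 0 0 0 0; 0.022 0 0 0 0 0 0; -0.022 0 0 0 0 0 0; 0.022 0 0 0 0 0 0; -0.022 0 0 0 0 0 0")

```text
time: 15.1
tcp_pos: [0.5293, 0.0847, 0.127]
orientation: [[0.969, -0.067, -0.238], [-0.065, -0.998, 0.016], [-0.239, 0.0, -0.971]]
force: [0.2, 0.5, -3.9]
width: 0.0159
grasp_force: 45.0
```

```bash
python3 - <<'E'
from h import *
count("s5")
E
```

```text
15.1 width 0.01590274921866093 tcp [0.5293 0.0847 0.127 ] dip 13.8
comp y=0.082 nonblue px 7802 ~nuts 7.1
comp y=0 nonblue px 6216 ~nuts 5.7
comp y=-0.082 nonblue px 7303 ~nuts 6.6
0.082 [((np.int64(92), np.int64(51)), 1280, (np.int32(40), np.int32(40))), ((np.int64(138), np.int64(47)), 1191, (np.int32(41), np.int32(35))), ((np.int64(193), np.int64(103)), 2197, (np.int32(17), np.int32(158))), ((np.int64(87), np.int64(148)), 1580, (np.int32(37), np.int32(49))), ((np.int64(143), np.int64(147)), 1679, (np.int32(47), np.int32(50)))]
0 [((np.int64(349), np.int64(113)), 2039, (np.int32(14), np.int32(158))), ((np.int64(299), np.int64(90)), 1315, (np.int32(44), np.int32(42))), ((np.int64(253), np.int64(100)), 1283, (np.int32(42), np.int32(43)))]
-0.082 [((np.int64(509), np.int64(112)), 3058, (np.int32(21), np.int32(158))), ((np.int64(438), np.int64(107)), 3327, (np.int32(95), np.int32(46)))]
```

Request:
drive_tool(rows="-0.01 0 0 0 0 0 0; -0.01 0 0 0 0 0 0; -0.01 0 0 0 0 0 0; 0.022 0 0 0 0 0 0; -0.022 0 0 0 0 0 0; 0.022 0 0 0 0 0 0; -0.022 0 0 0 0 0 0; 0.022 0 0 0 0 0 0; -0.022 0 0 0 0 0 0")

```text
time: 16.27
tcp_pos: [0.5076, 0.0862, 0.1324]
orientation: [[0.969, -0.067, -0.239], [-0.065, -0.998, 0.016], [-0.239, 0.0, -0.971]]
force: [-1.4, 0.8, -3.0]
width: 0.0157
grasp_force: 45.0
```

```bash
python3 - <<'E'
from h import *
count("s6")
E
```

```text
16.275 width 0.015744326980483093 tcp [0.5076 0.0862 0.1324] dip 13.8
comp y=0.082 nonblue px 6584 ~nuts 6.0
comp y=0 nonblue px 5690 ~nuts 5.2
comp y=-0.082 nonblue px 6675 ~nuts 6.1
0.082 [((np.int64(138), np.int64(48)), 1159, (np.int32(40), np.int32(35))), ((np.int64(192), np.int64(109)), 2462, (np.int32(18), np.int32(158))), ((np.int64(92), np.int64(52)), 1207, (np.int32(39), np.int32(38))), ((np.int64(138), np.int64(123)), 1264, (np.int32(40), np.int32(40))), ((np.int64(93), np.int64(130)), 1311, (np.int32(40), np.int32(41)))]
0 [((np.int64(349), np.int64(113)), 1992, (np.int32(14), np.int32(158))), ((np.int64(300), np.int64(92)), 1267, (np.int32(44), np.int32(40))), ((np.int64(254), np.int64(102)), 1348, (np.int32(42), np.int32(41)))]
-0.082 [((np.int64(510), np.int64(112)), 2977, (np.int32(20), np.int32(158))), ((np.int64(436), np.int64(107)), 2650, (np.int32(96), np.int32(43)))]
```

View pics/s6r.png

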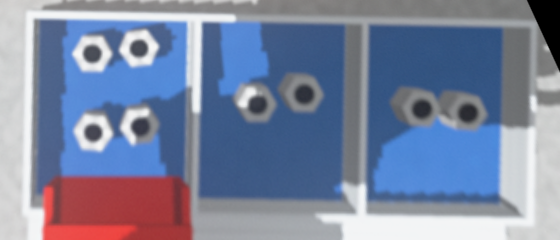

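All eight nuts lie flat: left four at (92,53), (138,47), (93,131), (140,126), middle two, right two. I now stand the shaker in the free spot left of the tray, at about (0.50, 0.225).

```bash
python3 - <<'E'
from h import *
plan([((.5,.1,.17),pose(TY,4),2),((.5,.225,.15),pose(TY,0),4),((.5,.225,.080),pose(TY,0),3),((.5,.225,.0695),pose(TY,0),2)],0)
E
```

```text
-0.01 -0.009 -0.023 0 0.055 0 0; -0.007 -0.009 -0.024 0 0.056 0 0

-0.002 -0.042 0.007 0 0.011 0 0; -0.003 -0.041 0.006 0 0.011 0 0; -0.002 -0.042 0.007 0 0.011 0 0; -0.003 -0.041 0.007 0 0.011 0 0

0 0 0.031 0 0 0 0; 0 0 0.031 0 0 0 0; 0 0 0.031 0 0 0 0

0 0 0.007 0 0 0 0; 0 0 0.007 0 0 0 0
```

Request:
drive_tool(rows="-0.01 -0.009 -0.023 0 0.055 0 0; -0.007 -0.009 -0.024 0 0.056 0 0; -0.002 -0.042 0.007 0 0.011 0 0; -0.003 -0.041 0.006 0 0.011 0 0; -0.002 -0.042 0.007 0 0.011 0 0; -0.003 -0.041 0.007 0 0.011 0 0; 0 0 0.031 0 0 0 0; 0 0 0.031 0 0 0 0; 0 0 0.031 0 0 0 0")

```text
time: 17.45
tcp_pos: [0.5015, 0.225, 0.0793]
orientation: [[0.998, -0.067, 0.001], [-0.067, -0.998, -0.0], [0.001, 0.0, -1.0]]
force: [0.4, -0.0, -3.2]
width: 0.016
grasp_force: 45.0
```

Request:
drive_tool(rows="0 0 0.007 0 0 0 0; 0 0 0.007 0 0 0 0; 0 0 0 0 0 0 0")

```text
time: 17.82
tcp_pos: [0.502, 0.2249, 0.0698]
orientation: [[0.998, -0.067, 0.001], [-0.067, -0.998, -0.0], [0.001, 0.0, -1.0]]
force: [0.7, -0.4, -3.0]
width: 0.0161
grasp_force: 45.0
```

Request:
drive_tool(rows="0 0 0.002 0 0 0 0; 0 0 0 0 0 0 0")

```text
time: 18.08
tcp_pos: [0.5023, 0.2251, 0.0685]
orientation: [[0.998, -0.067, 0.002], [-0.067, -0.998, 0.0], [0.002, -0.0, -1.0]]
force: [0.8, -1.4, 2.6]
width: 0.0158
grasp_force: 45.0
```

Request:
drive_tool(rows="0 0 0 0 0 0 0.6; 0 0 0 0 0 0 0.6; 0 0 0 0 0 0 0.6; 0 0 0 0 0 0 0.6; 0 0 0 0 0 0 0.6")

```text
time: 18.7
tcp_pos: [0.5017, 0.2249, 0.0679]
orientation: [[0.998, -0.067, 0.001], [-0.067, -0.998, -0.0], [0.001, 0.0, -1.0]]
force: [-0.2, -0.5, -1.1]
width: 0.0541
grasp_force: 0.0
```

Request:
drive_tool(rows="0 0 -0.03 0 0 0 0.6; 0 0 -0.05 0 0 0 0.6; 0 0 -0.05 0 0 0 0.6")

```text
time: 19.08
tcp_pos: [0.5015, 0.2248, 0.1663]
orientation: [[0.998, -0.067, 0.0], [-0.067, -0.998, -0.0], [0.0, 0.0, -1.0]]
force: [0.1, -1.1, -0.7]
width: 0.0546
grasp_force: 0.0
```

```bash
python3 - <<'E'
from h import *
plan([((.44,.01,.15),pose(-3.5,12),6),((.410,.0095,.12),pose(-3.5,12),2)],1)
E
```

```text
-0.01 0.049 0.004 0 -0.022 -0.001 1; -0.011 0.048 0.004 0 -0.023 0 1; -0.01 0.049 0.004 0 -0.022 -0.001 1; -0.01 0.048 0.005 0 -0.022 -0.001 1; -0.01 0.049 0.005 0 -0.022 0 1; -0.01 0.048 0.005 0 -0.023 -0.001 1

-0.015 0.002 0.024 0 0 0 1; -0.016 0.001 0.024 0 0 0 1
```

Request:
drive_tool(rows="-0.01 0.049 0.004 0 -0.022 -0.001 1; -0.011 0.048 0.004 0 -0.023 0 1; -0.01 0.049 0.004 0 -0.022 -0.001 1; -0.01 0.048 0.005 0 -0.022 -0.001 1; -0.01 0.049 0.005 0 -0.022 0 1; -0.01 0.048 0.005 0 -0.023 -0.001 1; -0.015 0.002 0.024 0 0 0 1; -0.016 0.001 0.024 0 0 0 1; 0 0 0 0 0 0 1")

```text
time: 20.2
tcp_pos: [0.4088, 0.0097, 0.1182]
orientation: [[0.976, -0.061, -0.21], [-0.06, -0.998, 0.013], [-0.21, -0.0, -0.978]]
force: [-0.2, -0.2, 0.4]
width: 0.091
grasp_force: 0.0
```

```bash
python3 - <<'E'
from h import *
np.set_printoptions(precision=3,suppress=True)
o=env.observe(); print(o["time"],o["joint_pos"],o["tcp_pos"],o["width"])
k=cal("wrist"); a=env.capture("wrist"); hsv=cv2.cvtColor(a,cv2.COLOR_BGR2HSV)
m=(cv2.inRange(hsv,(0,130,60),(8,255,255))|cv2.inRange(hsv,(172,130,60),(180,255,255)))
n,l,s,c=cv2.connectedComponentsWithStats(m); 
for i in range(1,n):
    if s[i][4]>150:
        ys,xs=np.where(l==i); L=(xs.min(),ys[xs==xs.min()].mean()); Rr=(xs.max(),ys[xs==xs.max()].mean())
        print(s[i],px2w("wrist",L,.028,k),px2w("wrist",Rr,.028,k))
plan([((.412,.0095,.028),pose(-3.5,12),5)],1)
cv2.imwrite("pics/w7.png",a)
E
```

```text
20.2 [-0.037  0.205  2.255  0.007  0.894  1.59 ] [0.409 0.01  0.118] 0.09100565048292349
[   0   17   62  162 6546] [0.498 0.211 0.028] [0.463 0.181 0.028]
[185 140 129   7 540] [0.46  0.084 0.028] [ 0.451 -0.015  0.028]
[315 143  60   4 152] [ 0.451 -0.016  0.028] [ 0.447 -0.062  0.028]
0.006 0 0.024 0 0 0 1; 0.005 0 0.023 0 0 0 1; 0.006 0 0.024 0 0 0 1; 0.005 0 0.023 0 0 0 1; 0.006 0 0.024 0 0 0 1
```

View pics/w7.png

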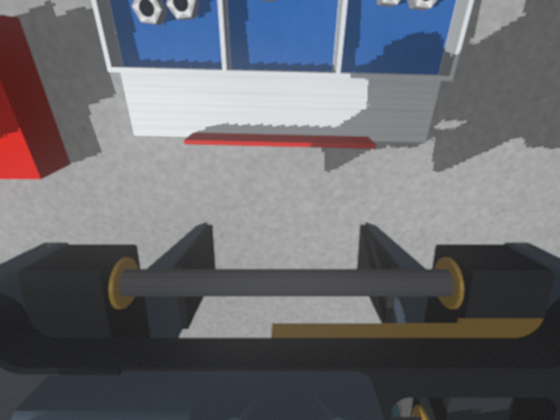

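The shaker stands at left (20,100), and the push plate runs (185,138)–(375,145), ahead of the open fingers and centred on them. I lower behind it and push.

Request:
drive_tool(rows="0.006 0 0.024 0 0 0 1; 0.005 0 0.023 0 0 0 1; 0.006 0 0.024 0 0 0 1; 0.005 0 0.023 0 0 0 1; 0.006 0 0.024 0 0 0 1; 0 0 0 0 0 0 1")

```text
time: 21.0
tcp_pos: [0.4127, 0.0098, 0.0277]
orientation: [[0.976, -0.06, -0.208], [-0.059, -0.998, 0.013], [-0.209, -0.0, -0.978]]
force: [-0.4, -0.2, 1.1]
width: 0.0911
grasp_force: 0.0
```

```bash
python3 - <<'E'
from h import *
o=env.observe(); print(o["tcp_pos"],o["force"])
s=plan([((.465,.0063,.028),pose(-3.3,12),8)],1)
plan([((.567,.0004,.028),pose(-3.3,12),10)],1,s)
E
```

```text
[0.41273488 0.00976967 0.02768376] [-0.40076026 -0.16133498  1.09321238]
0.009 0 -0.002 0 0 0 1; 0.008 0 -0.002 0 0 0 1; 0.009 0 -0.002 0 0 -0.001 1; 0.008 0 -0.001 0 0 0 1; 0.009 0 -0.002 0 0 0 1; 0.008 0 -0.002 0 0 0 1; 0.009 0 -0.002 -0.001 0 -0.001 1; 0.008 0 -0.002 0 0.001 0 1

0.013 0 -0.003 0 0 0 1; 0.014 0 -0.003 0 0 0 1; 0.013 0 -0.002 0 0 0 1; 0.013 0 -0.003 0 0 0 1; 0.014 0 -0.003 0 0 0 1; 0.013 0 -0.003 0 0 0 1; 0.013 0 -0.003 0 0 0 1; 0.014 0 -0.003 0 0 0 1; 0.013 0.001 -0.002 0 0 0 1; 0.013 0 -0.003 0 0 0 1
```

Request:
drive_tool(rows="0.009 0 -0.002 0 0 0 1; 0.008 0 -0.002 0 0 0 1; 0.009 0 -0.002 0 0 0 1; 0.008 0 -0.001 0 0 0 1; 0.009 0 -0.002 0 0 0 1; 0.008 0 -0.002 0 0 0 1; 0.009 0 -0.002 0 0 0 1; 0.008 0 -0.002 0 0 0 1")

```text
time: 22.0
tcp_pos: [0.4636, 0.0065, 0.0283]
orientation: [[0.976, -0.061, -0.21], [-0.059, -0.998, 0.013], [-0.21, -0.0, -0.978]]
force: [-5.3, 0.1, 1.2]
width: 0.0913
grasp_force: 2.4
```

Request:
drive_tool(rows="0.013 0 -0.003 0 0 0 1; 0.014 0 -0.003 0 0 0 1; 0.013 0 -0.002 0 0 0 1; 0.013 0 -0.003 0 0 0 1; 0.014 0 -0.003 0 0 0 1; 0.013 0 -0.003 0 0 0 1; 0.013 0 -0.003 0 0 0 1; 0.014 0 -0.003 0 0 0 1; 0.013 0 -0.002 0 0 0 1; 0.01 0 -0.002 0 0 0 1")

```text
time: 23.25
tcp_pos: [0.5635, 0.0005, 0.028]
orientation: [[0.976, -0.061, -0.21], [-0.059, -0.998, 0.013], [-0.211, -0.0, -0.978]]
force: [-12.8, 1.4, 12.1]
width: 0.0914
grasp_force: 7.4
```

```bash
cat >> h.py <<'E'
def traytop(name):
    b=env.capture("top"); cv2.imwrite(f"pics/{name}.png",b); k=cal("top"); hsv=cv2.cvtColor(b,cv2.COLOR_BGR2HSV)
    m=cv2.inRange(hsv,(100,110,30),(130,255,255)); m[:125]=0; m[300:]=0; m[:,:180]=0; m[:,350:]=0
    ys,xs=np.where(m>0); r=cv2.minAreaRect(np.c_[xs,ys].astype(np.float32)); bx=cv2.boxPoints(r)
    print("blue box world",np.round([px2w("top",q,.003,k)[:2] for q in bx],4).tolist())
E
python3 - <<'E'
from h import *
o=env.observe(); print(o["tcp_pos"],o["force"]); traytop("t1")
E
```

```text
[5.63490172e-01 4.61567473e-04 2.80234454e-02] [-12.8263631    1.38969345  12.09968543]
blue box world [[0.4909, 0.1347], [0.7397, 0.1138], [0.7169, -0.1282], [0.4687, -0.1038]]
```

```bash
python3 - <<'E'
from h import *
b=cv2.imread("pics/t1.png"); a=env.capture("wrist"); s=env.capture("scene")
cv2.imwrite("pics/m3.png",np.hstack([np.vstack([cv2.resize(b[110:290,170:370],(400,300),interpolation=2),cv2.resize(a[:,:],(400,300))]),cv2.resize(s[150:330,190:420],(400,600),interpolation=2)]))
E
```

```text
(no output)
```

View pics/m3.png

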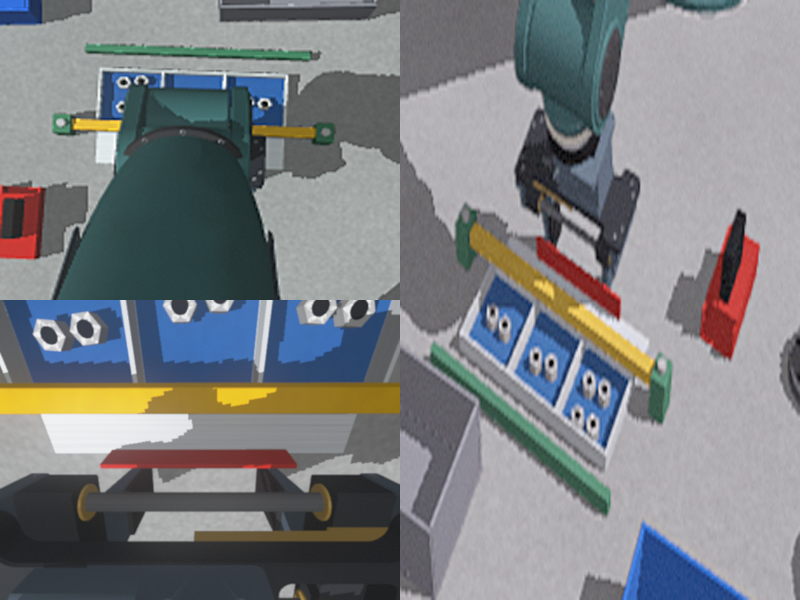

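The montage shows the tray half under the bar with nuts 2/2/4 still in single layer. The shaker stands upright at right in the scene view, and the front edge is a little short of the green stop.

```bash
python3 - <<'E'
from h import *
k=cal("top"); f=lambda x,y:px2w("top",(170+x/2,110+y*.6),.02,k)[:2]
a,b=f(98,69),f(290,75); c,d=f(88,52),f(313,58)
print(a,b,c,d); n=np.array([d[1]-c[1],-(d[0]-c[0])]);n/=np.linalg.norm(n); print([abs((q-c)@n) for q in(a,b)])
o=env.observe(); print(o["tcp_pos"],o["force"])
p=np.array(o["tcp_pos"]); plan([(p+[.024,-.0014,0.001],pose(-3.3,12),5)],1)
E
```

```text
[0.73298014 0.12051436] [ 0.71921293 -0.13350073] [0.76056926 0.13357777] [ 0.74605342 -0.16460311]
[np.float64(0.026921291497852832), np.float64(0.02832106177195575)]
[5.64463734e-01 4.44487257e-04 2.80556127e-02] [-3.87105938 -0.02097234  4.74995451]
0.006 0 -0.002 0 0 0 1; 0.006 0 -0.001 0 0 -0.001 1; 0.007 0 -0.002 0 0 0 1; 0.006 0 -0.001 -0.001 0 0 1; 0.006 0 -0.002 0 0 -0.001 1
```

Request:
drive_tool(rows="0.006 0 -0.001 0 0 0 1; 0.006 0 -0.001 0 0 0 1; 0.007 0 -0.002 0 0 0 1; 0.006 0 -0.001 0 0 0 1; 0.006 0 -0.001 0 0 0 1")

```text
time: 24.02
tcp_pos: [0.5864, -0.0009, 0.0278]
orientation: [[0.976, -0.061, -0.211], [-0.059, -0.998, 0.013], [-0.212, -0.0, -0.977]]
force: [-17.3, 1.6, 21.0]
width: 0.0912
grasp_force: 10.9
```

Request:
drive_tool(rows="0.003 0 -0.001 0 0 0 1; 0.003 0 0 0 0 0 1")

```text
time: 24.28
tcp_pos: [0.5902, -0.0012, 0.0278]
orientation: [[0.975, -0.061, -0.213], [-0.059, -0.998, 0.013], [-0.214, -0.0, -0.977]]
force: [-27.8, 1.8, 33.6]
width: 0.091
grasp_force: 17.3
```

Request:
drive_tool(rows="-0.02 0 0.002 0 0 0 1; -0.03 0 0.003 0 0 0 1; -0.02 0 -0.03 0 0 0 1; 0 0 -0.06 0 0 0 1; -0.02 0 -0.07 0 0 0 1; -0.05 0 -0.06 0 0 0 1")

```text
time: 25.02
tcp_pos: [0.5242, 0.0028, 0.209]
orientation: [[0.977, -0.061, -0.205], [-0.059, -0.998, 0.013], [-0.205, -0.0, -0.979]]
force: [0.6, 0.1, 0.8]
width: 0.0912
grasp_force: 0.0
```

```bash
python3 - <<'E'
from h import *
np.set_printoptions(precision=4,suppress=True)
o=env.observe(); print(o["tcp_pos"],o["force"])
b=env.capture("top"); cv2.imwrite("pics/t2.png",b); k=cal("top"); hsv=cv2.cvtColor(b,cv2.COLOR_BGR2HSV)
# green stop front edge and tray light edge along world lines of constant y
for y in(.1,.05,-.05,-.1):
    row=[]
    for x in np.arange(.70,.78,.003):
        u,v=w2px("top",(x,y,.02),k); px=hsv[int(round(v)),int(round(u))]; row.append("G" if 50<px[0]<90 and px[1]>80 else "B" if 100<px[0]<130 and px[1]>110 else "W" if px[2]>170 else ".")
    print(y,"".join(row))
# red plate
m=(cv2.inRange(hsv,(0,130,50),(8,255,255))|cv2.inRange(hsv,(172,130,50),(180,255,255))); m[:,:215]=0;m[:,350:]=0;m[:150]=0
ys,xs=np.where(m>0); print(len(xs)); 
if len(xs): print(px2w("top",(xs.min(),ys[xs==xs.min()].mean()),.028,k),px2w("top",(xs.max(),ys[xs==xs.max()].mean()),.028,k))
E
```

```text
[0.5242 0.0028 0.209 ] [0.5838 0.1223 0.8317]
0.1 BBBBBBBBBBBBBBBBBB.WWGGGG..
0.05 BBBBBBBBBBBBBBBBBB.WGGGG...
-0.05 BBBBB............WWGG......
-0.1 ...WBBBBBBBBBBB.WGGG.......
0
```

```bash
python3 - <<'E'
import h
from h import *
h.TO=np.array([.704,-.0105]); h.TY=-3.2
count("f1")
print(env.hand_in())
E
```

```text
25.075 width 0.0908494579427013 tcp [0.5233 0.003  0.2145] dip 11.6
comp y=0.082 nonblue px 21112 ~nuts 19.2
comp y=0 nonblue px 21108 ~nuts 19.2
comp y=-0.082 nonblue px 21174 ~nuts 19.2
0.082 []
0 []
-0.082 [((np.int64(510), np.int64(183)), 231, (np.int32(18), np.int32(13)))]
the job is handed in; nothing more can be done
None
```

The job is handed in at 25 s of robot time, result not reported: all eight nuts went into the tray (4/2/2), the shaker stands released on the bench, and the tray is against the green stop to within about 3 mm. My last nut count, after the push, failed, so the single layer was last confirmed by picture about 27 mm short of the stop.

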